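# Find the heavy side of a flywheel on the balancing stand

## Robot

A 6-joint arm with a two-finger parallel gripper is mounted at the origin on the work surface. World frame = base frame: x ahead of the robot, y to its left, z up, the work surface at z = 0. Lengths are in m, angles in rad, forces in N, time in s.
With the tool pointing down it reaches from about 0.35 to 0.85 m from the base axis. Payload 8.1 kg.
Tool frame: the origin (TCP) lies on the mounting face of the last link; the fingertips stand 186 mm ahead of it and the grasp point (between the pads) lies 167 mm ahead of it; y points along the fingers, x is the direction in which the jaws open and shut, and the axes are right-handed (so a half turn about y gives the same grasp; the last joint's range is limited). The gripper opens to 93 mm and grips with 3 to 60 N. Pads are 15 mm wide; open, the fingers measure 128 mm over their backs; the gripper's body (75 mm by 188 mm) begins 65 mm behind the grasp point.
Start: joints at [-1.251, 0.13, 1.488, -0, 1.523, -0.085], TCP at [0.236, -0.552, 0.405] pointing down, gripper open.
Joint ranges: [-2.96, 2.96], [-0.89, 2.26], [0.02, 2.5], [-1.34, 4.48], [0, 2.73], [-2.66, 2.66]. Speed limits (rad/s): [2.39, 2.39, 2.79, 3.14, 3.14, 3.14].

## Interface

Orientations are given as a rotation vector (axis times angle).
In Python, from plant import robot, imaging gives the robot as it stands.
- The arm moves only by the shell command python3 -m inch 'ROWS' [OPENING] [FORCE]. ROWS is JSON, a list of rows, each an object of numbers: "x", "y", "z": the shift along the tool's x, y, z in mm; "twist": the turn about the tool's y in rad. In form: [{"x": .., "y": .., "z": .., "twist": ..}, ...]. A call has 1 to 12 rows; each row shifts and turns the commanded pose from where the row before left it, along the tool's axes as they then stand; what a row does not reach is not made up. A row lasts 1/10 s, in which the tool goes at most 50 mm and 8.59 degrees, less where a joint would pass 70% of its speed; a pose out of reach is approached as far as the arm can. A call with a gripper value outside its range is refused whole. OPENING is the gripper command: -1 is shut, 1 is fully open, values between are in proportion, set as the call begins (- or left out, the last holds). The fingers move at their own pace and stop on an object; FORCE is the grip in N (left out, the last holds). Time passes only in rows, so rows that do not move let the fingers close. It gives the time, the measured TCP pose, the force and the opening at its end, in the units of the state.
- robot.read_state(): the state, without advancing time (a new reading comes with each control period).
- imaging.read_camera(name): name is "side" or "top"; returns a dict with "color" (420x560x3 uint8, red, green, blue), "depth" (420x560 float32, m along the optical axis (not along the pixel's ray), 0 where there is no reading), "fx", "fy", "cx", "cy" (pixels), "k1" (the pictures are not rectified: a ray, as slopes to the right and down, at radius r is drawn at 1 + k1 r^2 times it, then the intrinsics apply), "rvec" (rotation vector, rad) and "tvec" (3), from world to camera coordinates, as OpenCV has them. Camera axes: x right, y down, z forward; pixel columns grow to the right and rows downward; lengths in m; the calibration is good to about 2 mm. A picture is of the moment at which its call begins.
- robot.close_job(): hands the job in, once; it reports no verdict.
The state is a dict: "t": time; "q": joint angles; "dq": joint speeds; "joint_torque": joint torques, N m; "tool_pos": TCP position; "orientation": TCP orientation; "force": force on the tool from outside, world axes, zero at the start; "wrist_torque": the same for the moment, N m; "opening": finger opening in m.
Only numpy, scipy, OpenCV 4.12 (cv2) and the standard library are available. Lean on these libraries where they do the work, as an engineer would, in place of code of your own. Each camera call takes 0.05 s, during which the arm holds its last target.

## Task

Take the crank handle of the flywheel on the balancing stand and turn the wheel at least one full turn by hand, feeling which side of it is heavy. Then turn the wheel so that its heavy side points straight down (within about 20 degrees) and finish still gripping the handle there, with the wheel at rest. Leave the wrench, the bottle and the bearing ring alone.

Things in the scene. Friction and masses are not known exactly. Their poses are not given: they have to be found in the camera images.
- stand: Steel balancing stand, fixed to the bench. Origin: bench level, below the axle, in the wheel's mid plane. The axle lies along the stand's y axis, 145 mm up. Base plate: x -75 to 75, y -170 to 20 mm, 14 mm high; pillar and bearing on the -y side (y -53 to -137 mm) are 179 mm high. The crank handle is on the +y side.
- wheel_centre (a point): Centre of the wheel, on the axle: a plain aluminium disc, 190 mm across, 28 mm thick; hub cap and bolt heads stand 8 mm out of its +y face. A heavy spot hidden inside, 68 mm from the axle, weighs about 0.6 kg (0.5 to 0.7); the rest is nearly balanced. Its place relative to the handle is different every time, anywhere round the circle, and cannot be seen, only felt. Site fixed to the stand.
- bearing_centre (a point): Middle of the wheel's bearing, 95 mm from the wheel centre on the stand's -y side. It drags with a constant 0.5 N m (7 N at the handle), more than the heavy spot can overcome (0.33 to 0.46 N m), so the wheel stays where it is left. Slow turning takes 0 to 13 N at the handle: least while the heavy spot sinks past axle level, most while it rises past it, 7 N with it at top or bottom.
- flywheel (a joint): Wheel angle about the stand's y axis, rad; no end stops, counts on past full turns. 0: handle straight above the axle; growing values carry it from the top towards the stand's +x. At angle a the handle's middle is at (75 sin a, 73, 145 + 75 cos a) mm in the stand's frame. It starts within 0.6 of 0.
- crank_grip: Black round crank handle, 18 mm thick, 80 mm long, parallel to the axle, spinning freely on its pin, so the hand need not turn with the wheel. Origin: its middle, 75 mm from the axle, 59 mm out from the wheel's face (its near end 19 mm out). Nothing else stands in the way of its circle. Only its y axis (along the handle) has a meaning.
- wrench: Loose open-ended wrench lying flat on the bench; a bystander. Origin: centre of its underside.
- oil_bottle: Loose grey bottle, 54 mm diameter, 130 mm high, standing; a bystander. Origin: centre of its underside.
- bearing: Loose steel bearing ring, 62 mm outer diameter, 16 mm high, lying flat; a bystander. Origin: centre of its underside.

How it is judged:
By the outcome, as a careful person would: the job done as asked, in the order asked, and still so for the second after the job is handed in, while the arm keeps its last pose, push and grip.
It also fails if it takes over 53 s, if anything falls off the work surface, if the arm or the gripper's body presses on something with over 40 N, if the wrist force passes 120 N, or if a joint passes its speed limit or range.

## Working session

There is one attempt and no reset: what is moved stays moved. The work goes in short steps, Python scripts to look and compute and a shell command to move; the robot and the scene stay as the last step left them, time stands still between calls to the robot, and variables do not carry over. Pictures are saved under pics/ and viewed, and the job is handed in when it is done.

```bash
ls; mkdir -p pics; python3 - <<'E'
from plant import robot, imaging
import cv2
print(robot.read_state())
for n in("side","top"):
    c=imaging.read_camera(n); cv2.imwrite(f"pics/{n}0.png",c["color"][:,:,::-1])
    print({k:v for k,v in c.items() if k not in("color","depth")})
    import numpy as np; np.savez(f"pics/{n}0.npz",**c)
E
```

```text
pics
{'t': 0.0, 'q': array([-1.25141948e+00,  1.31156096e-01,  1.48927907e+00, -2.01907714e-05,
        1.52298876e+00, -8.54003675e-02]), 'dq': array([ 0.00020655, -0.00200901,  0.00146192, -0.0008926 , -0.00011639,
       -0.00040155]), 'joint_torque': array([-1.19951119e-04, -5.59830737e+01, -4.91769290e+01,  7.67690758e-02,
        3.48646834e-02, -1.14005629e-04]), 'tool_pos': array([ 0.23623316, -0.55128917,  0.40369028]), 'orientation': array([-1.37278529,  0.90712118, -0.90473567]), 'force': array([-0.02377218,  0.1152278 ,  0.26207622]), 'wrist_torque': array([ 0.0011619 ,  0.05579117, -0.02558898]), 'opening': 0.09299472028713009}
{'fx': 509.95398302272883, 'fy': 509.95398302272883, 'cx': 278.109443514111, 'cy': 207.81728047474448, 'k1': 0.0004431979967384667, 'rvec': array([ 2.2571997 , -0.03187344,  0.0280216 ]), 'tvec': array([-0.56316171,  0.13772528,  1.55269182])}
{'fx': 460.34414183681906, 'fy': 460.34414183681906, 'cx': 275.5049421886689, 'cy': 212.6806326027163, 'k1': 0.019068306199926693, 'rvec': array([ 2.14570869, -2.16388222,  0.16903465]), 'tvec': array([-0.01576242,  0.59793923,  1.32214944])}
```

View pics/side0.png

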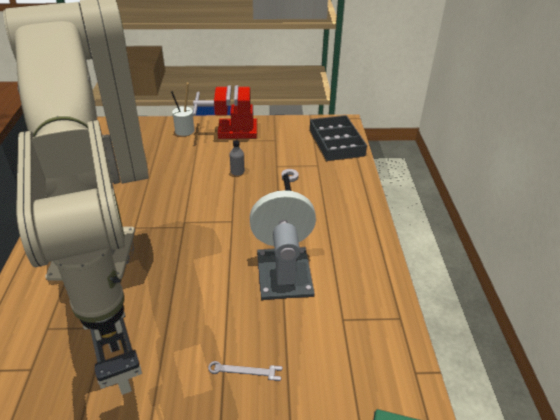

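View pics/top0.png

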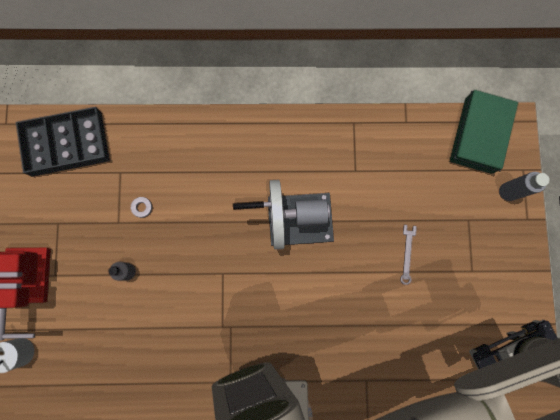

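```bash
python3 - <<'E'
from scipy.spatial.transform import Rotation as R
print(R.from_rotvec([-1.37278529,  0.90712118, -0.90473567]).as_matrix())
E
```

```text
[[ 3.93814348e-01 -5.94118445e-04  9.19189810e-01]
 [-9.19188187e-01  1.73232660e-03  3.93814773e-01]
 [-1.82630958e-03 -9.99998323e-01  1.36108414e-04]]
```

Side view: wheel at about (283,218), handle at (288,183), ring (290,175), bottle (237,160), wrench (245,370). Top view: wheel rim at (278,213), handle at (233–270,205), bearing housing (312,213). The handle is up and tilted slightly to the far side. Next I measure it.

```bash
cat > h.py <<'E'
import numpy as np, cv2
from scipy.spatial.transform import Rotation as R
def cloud(c):
    d=c["depth"]; v,u=np.mgrid[0:d.shape[0],0:d.shape[1]]
    K=np.array([[c["fx"],0,c["cx"]],[0,c["fy"],c["cy"]],[0,0,1.]])
    p=cv2.undistortPoints(np.stack([u,v],-1).reshape(-1,1,2).astype(np.float64),K,np.array([float(c["k1"]),0,0,0])).reshape(d.shape+(2,))
    P=np.dstack([p[...,0]*d,p[...,1]*d,d])
    Rm=R.from_rotvec(c["rvec"]).as_matrix()
    W=(P-c["tvec"])@Rm
    W[d==0]=np.nan
    return W
E
python3 - <<'E'
from h import *
np.set_printoptions(precision=4,suppress=True)
T=dict(np.load("pics/top0.npz"));S=dict(np.load("pics/side0.npz"))
for n,c in(("top",T),("side",S)):
    W=cloud(c); col=c["color"].astype(int); g=col.max(2)
    # bench level
    print(n,"bench",np.nanmedian(W[300:310,240:260,2] if n=="top" else W[300:310,180:200,2]))
    if n=="top": roi=np.s_[195:215,225:272]
    else: roi=np.s_[172:200,278:296]
    w=W[roi]; m=(g[roi]<70)&(w[...,2]>0.15)
    p=w[m]; print("handle",len(p),p.mean(0)); 
    vx=cv2.fitLine(p.astype(np.float32),cv2.DIST_HUBER,0,.001,.001).ravel(); print(vx)
    t=(p-vx[3:])@vx[:3]; print("extent",t.min(),t.max(), vx[3:]+vx[:3]*t.min(), vx[3:]+vx[:3]*t.max())
    # wheel face / rim
    roi=np.s_[170:255,262:296] if n=="top" else np.s_[185:250,245:320]
    w=W[roi].reshape(-1,3); gg=col[roi].reshape(-1,3); m=(w[:,2]>0.03)&(gg.min(1)>110)
    p=w[m]; print("wheel",len(p),p.mean(0),p.min(0),p.max(0))
    if n=="top":
        rim=p; r=cv2.minAreaRect((p[:,:2]*1000).astype(np.float32)); print(r)
    # bench plate
W=cloud(T); col=T["color"].astype(int)
w=W[185:250,290:340].reshape(-1,3); m=(w[:,2]>0.008)&(w[:,2]<0.022); p=w[m]
print("plate",len(p),p.min(0),p.max(0)); print(cv2.minAreaRect((p[:,:2]*1000).astype(np.float32)))
E
```

```text
top bench -0.0005527319569730617
handle 201 [0.592  0.0501 0.2221]
[-0.0943  0.9954  0.0144  0.5952  0.0366  0.2249]
extent -0.041496067309955816 0.05499733715643763 [ 0.5992 -0.0047  0.2243] [0.5901 0.0913 0.2257]
wheel 798 [ 0.5729 -0.0237  0.2181] [ 0.4896 -0.0722  0.1505] [0.6628 0.0114 0.2448]
((579.76318359375, -33.18760681152344), (174.9944610595703, 80.2187271118164), 14.439363479614258)
side bench -0.0002264783127392615
handle 74 [0.5869 0.0499 0.2245]
[-0.0577  0.9983 -0.0124  0.5869  0.0499  0.2245]
extent -0.03756257930406766 0.036200515414008295 [0.5891 0.0124 0.225 ] [0.5848 0.086  0.2241]
wheel 1647 [ 0.5616 -0.0583  0.1762] [ 0.4813 -0.1669  0.0634] [0.6617 0.0121 0.2439]
plate 1140 [ 0.509  -0.2061  0.0081] [ 0.6744 -0.0638  0.022 ]
((591.558837890625, -134.12277221679688), (164.08071899414062, 142.32223510742188), 0.6693634986877441)
```

```bash
python3 - <<'E'
from h import *
np.set_printoptions(precision=4,suppress=True)
T=dict(np.load("pics/top0.npz"));S=dict(np.load("pics/side0.npz"))
W=cloud(S); col=S["color"].astype(int)
w=W[185:250,245:320].reshape(-1,3); c=col[185:250,245:320].reshape(-1,3)
m=(w[:,2]>0.06)&(c.min(1)>90)&(w[:,1]>-0.06)&(w[:,1]<0.02)
p=w[m]
for _ in range(6):
    A=np.c_[p[:,0],p[:,2],np.ones(len(p))]; s,*_=np.linalg.lstsq(A,p[:,1],rcond=None); r=p[:,1]-A@s; k=np.abs(r)<max(.002,2*r.std()); p=p[k]
print("back plane y=ax+bz+c",s,len(p),r.std(), "yaw",np.arctan(s[0]),p.min(0),p.max(0))
W=cloud(T)
w=W[165:260,262:296].reshape(-1,3); c=T["color"].astype(int)[165:260,262:296].reshape(-1,3)
m=(w[:,2]>0.16)&(c.min(1)>100)&(w[:,1]>-0.06)&(w[:,1]<0.03)
p=w[m]; 
for _ in range(5):
    s=np.polyfit(p[:,0],p[:,1],1); r=p[:,1]-np.polyval(s,p[:,0]); p=p[np.abs(r)<.018]
print("rim",s,r.std(),len(p))
# circle fit in xz for top rim
A=np.c_[p[:,0],p[:,2],np.ones(len(p))]; q,*_=np.linalg.lstsq(2*A*[1,1,.5],(p[:,0]**2+p[:,2]**2),rcond=None); print("circle",q[:2],np.sqrt(q[2]+q[0]**2+q[1]**2), p.min(0),p.max(0))
# handle dark, tight
w=W[195:215,225:272]; g=T["color"].astype(int)[195:215,225:272].max(2); m=(g<70)&(w[...,2]>0.19)
p=w[m]; print(len(p)); 
for lo in np.arange(-.01,.1,.015):
    k=(p[:,1]>lo)&(p[:,1]<lo+.015); print(lo,k.sum(),p[k].mean(0) if k.any() else "", p[k].max(0) if k.any() else "")
E
python3 - <<'E'
import cv2
i=cv2.imread('pics/top0.png')[165:260,220:345]; cv2.imwrite('pics/crop0.png',cv2.resize(i,None,fx=6,fy=6,interpolation=cv2.INTER_NEAREST))
E
```

```text
back plane y=ax+bz+c [ 0.0596  0.0013 -0.07  ] 1920 0.001984989676493841 yaw 0.05954383839970131 [ 0.481  -0.0441  0.0602] [ 0.6674 -0.0264  0.2426]
rim [ 0.0601 -0.0553] 0.008340122278155206 746
circle [0.5786 0.1551] 0.08523414594772118 [ 0.4872 -0.0379  0.167 ] [ 0.6681 -0.0015  0.2448]
192
-0.01 1 [ 0.5886 -0.004   0.1952] [ 0.5886 -0.004   0.1952]
0.004999999999999999 17 [0.5932 0.0167 0.2247] [0.5997 0.0192 0.2337]
0.019999999999999997 36 [0.5933 0.0281 0.2251] [0.6007 0.0347 0.2313]
0.034999999999999996 37 [0.5928 0.0437 0.2252] [0.6002 0.05   0.2303]
0.049999999999999996 34 [0.5917 0.0572 0.2244] [0.6005 0.0629 0.229 ]
0.065 36 [0.5908 0.0717 0.2263] [0.5976 0.0784 0.2313]
0.08 31 [0.5905 0.0858 0.2242] [0.5986 0.0913 0.2315]
0.095 0
```

View pics/crop0.png

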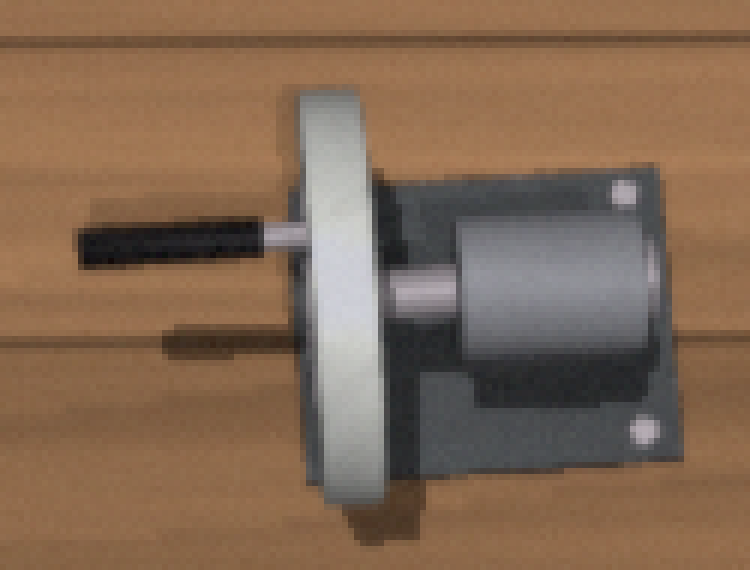

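Stand yaw is about 0.06 rad, wheel centre about (0.576, −0.0215, 0.145), handle angle about 0.25. Next: rise and twist so that tool x lies along stand x and tool z along stand y.

```bash
python3 -m inch '[{"y":-40},{"y":-40},{"twist":-0.145},{"twist":-0.145},{"twist":-0.145},{"twist":-0.145},{"twist":-0.145},{"twist":-0.145},{"twist":-0.145},{"twist":-0.145},{"twist":-0.065},{}]' 1 50
python3 -m inch '[{"x":24,"z":37},{"x":24,"z":37},{"x":24,"z":37},{"x":24,"z":37},{"x":24,"z":37},{"x":24,"z":37},{"x":24,"z":37},{"x":24,"z":37},{"x":24,"z":37},{"x":24,"z":37},{"x":24,"z":37},{}]'
cat > st.py <<'E'
from plant import robot
from h import *
np.set_printoptions(precision=4,suppress=True)
C=np.array([.576,-.0215,.145]);Y=.06
ex=np.array([np.cos(Y),np.sin(Y),0]);ey=np.array([-np.sin(Y),np.cos(Y),0]);ez=np.array([0,0,1.])
def main():
    s=robot.read_state(); M=R.from_rotvec(s["orientation"]).as_matrix()
    g=s["tool_pos"]+.167*M[:,1]-C
    L=np.array([g@ex,g@ey,g@ez])*1000; F=s["force"]; f=np.array([F@ex,F@ey,F@ez])
    print("t",round(s["t"],2),"stand mm",L,"ang",round(np.arctan2(L[0],L[2]),3),"r",round(np.hypot(L[0],L[2]),1),"F",f,"yaw",round(np.arctan2(M[1,0],M[0,0]),4),"tilt",M[2,[0,2]],"open",round(s["opening"],4))
if __name__=="__main__": main()
E
python3 st.py
```

```text
t 0.1 stand mm [-370.9775 -508.2073   91.7716] ang -1.328 r 382.2 F [-0.3516  0.992  -0.1643] yaw -1.166 tilt [-0.0017  0.0002] open 0.0931$[0]: bad value
$[0]: bad value
```

```bash
python3 -m inch '[{"x":0,"y":-40,"z":0,"twist":0}]' 1 50; python3 st.py
```

```text
t: 0.2
tool_pos: [0.2359, -0.5502, 0.4375]
orientation: [-1.366, 0.913, -0.897]
force: [-0.4, -1.0, -0.1]
opening: 0.0928
t 0.2 stand mm [-371.7931 -505.3031  125.5108] ang -1.245 r 392.4 F [-0.4884 -0.9251 -0.0613] yaw -1.166 tilt [-0.0129  0.001 ] open 0.0928
```

```bash
python3 -m inch '[{"x":0,"y":-40,"z":0,"twist":0},{"x":0,"y":0,"z":0,"twist":-0.145},{"x":0,"y":0,"z":0,"twist":-0.145},{"x":0,"y":0,"z":0,"twist":-0.145},{"x":0,"y":0,"z":0,"twist":-0.145},{"x":0,"y":0,"z":0,"twist":-0.145},{"x":0,"y":0,"z":0,"twist":-0.145},{"x":0,"y":0,"z":0,"twist":-0.145},{"x":0,"y":0,"z":0,"twist":-0.145},{"x":0,"y":0,"z":0,"twist":-0.065},{"x":0,"y":0,"z":0,"twist":0}]' 1 50 >/dev/null;python3 st.py
python3 -m inch '[{"x":24,"y":0,"z":37,"twist":0},{"x":24,"y":0,"z":37,"twist":0},{"x":24,"y":0,"z":37,"twist":0},{"x":24,"y":0,"z":37,"twist":0},{"x":24,"y":0,"z":37,"twist":0},{"x":24,"y":0,"z":37,"twist":0},{"x":24,"y":0,"z":37,"twist":0},{"x":24,"y":0,"z":37,"twist":0},{"x":24,"y":0,"z":37,"twist":0},{"x":24,"y":0,"z":37,"twist":0},{"x":0,"y":0,"z":0,"twist":0}]' >/dev/null
python3 st.py
```

```text
t 1.3 stand mm [-370.9099 -508.4931  172.1536] ang -1.136 r 408.9 F [-0.8756  0.1276 -0.1965] yaw 0.0599 tilt [-0.0003  0.001 ] open 0.0931
t 2.4 stand mm [-128.5107 -134.6705  172.5728] ang -0.64 r 215.2 F [-0.2625 -0.6742 -0.6644] yaw 0.0622 tilt [0.0007 0.0017] open 0.0934
```

```bash
python3 -m inch '[{"x":24,"y":0,"z":37,"twist":0},{"x":24,"y":0,"z":37,"twist":0},{"x":24,"y":0,"z":37,"twist":0},{"x":24,"y":0,"z":37,"twist":0},{"x":24,"y":0,"z":37,"twist":0},{"x":27,"y":0,"z":38,"twist":0},{"x":0,"y":0,"z":0,"twist":0},{"x":0,"y":0,"z":0,"twist":0}]' >/dev/null
python3 st.py;  python3 - <<'E'
from plant import imaging
import cv2,numpy as np
for n in("side","top"):
    c=imaging.read_camera(n); i=c["color"][:,:,::-1]
    i=i[100:260,190:360] if n=="side" else i[120:280,180:350]
    cv2.imwrite(f"pics/{n}1.png",cv2.resize(i,None,fx=3.5,fy=3.5))
E
```

```text
t 3.2 stand mm [ 16.7096  84.0797 171.7319] ang 0.097 r 172.5 F [-1.0475 -1.0327  0.183 ] yaw 0.0591 tilt [-0.0019 -0.0004] open 0.0928
```

View pics/side1.png

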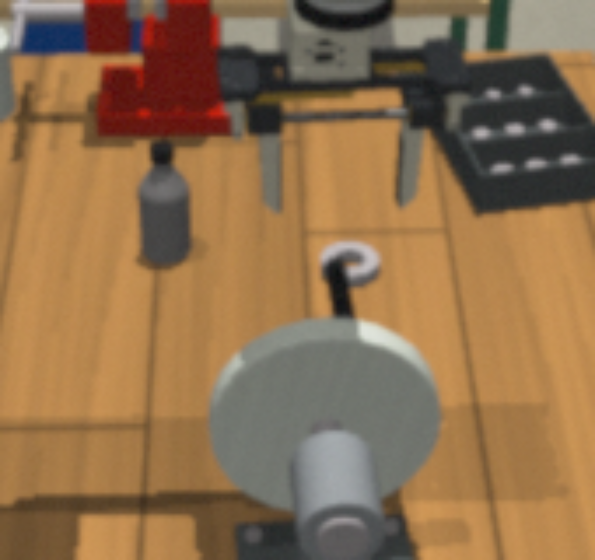

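View pics/top1.png

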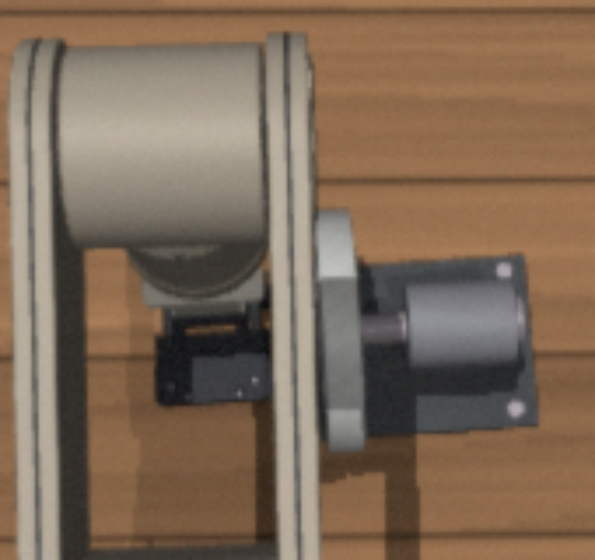

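```bash
python3 - <<'E'
from plant import imaging, robot
from h import *
from st import C,ex,ey,ez
np.set_printoptions(precision=3,suppress=True,linewidth=150)
c=imaging.read_camera("top");s=imaging.read_camera("side")
W=cloud(c); print(robot.read_state()["tool_pos"],robot.read_state()["q"])
for v in range(125,290,12): print(v,[tuple(np.round(W[v,u],3)) for u in(188,215,240,262)])
S=cloud(s); img=s["color"]; cv2.imwrite("pics/side2.png",img[:,:,::-1])
m=(S[...,2]>.26)&(S[...,0]>.2)&(S[...,0]<.9)&(np.abs(S[...,1])<.3)
L=np.stack([(S-C)@ex,(S-C)@ey,S[...,2]],-1)[m]
for lo in np.arange(.26,.8,.03):
    k=(L[:,2]>=lo)&(L[:,2]<lo+.03)
    if k.any(): print("side z",round(lo,2),k.sum(),L[k].min(0)[:2],L[k].max(0)[:2])
E
```

```text
[0.587 0.062 0.485] [ 0.018  0.086  1.391 -0.     1.664 -0.039]
125 [(np.float64(0.884), np.float64(0.25), np.float64(-0.002)), (np.float64(0.884), np.float64(0.166), np.float64(-0.003)), (np.float64(0.881), np.float64(0.087), np.float64(0.003)), (np.float64(0.881), np.float64(0.018), np.float64(0.003))]
137 [(np.float64(0.619), np.float64(0.121), np.float64(0.716)), (np.float64(0.619), np.float64(0.081), np.float64(0.714)), (np.float64(0.62), np.float64(0.043), np.float64(0.711)), (np.float64(0.617), np.float64(0.009), np.float64(0.72))]
149 [(np.float64(0.598), np.float64(0.12), np.float64(0.724)), (np.float64(0.599), np.float64(0.08), np.float64(0.72)), (np.float64(0.597), np.float64(0.042), np.float64(0.723)), (np.float64(0.596), np.float64(0.009), np.float64(0.726))]
161 [(np.float64(0.579), np.float64(0.119), np.float64(0.725)), (np.float64(0.58), np.float64(0.079), np.float64(0.722)), (np.float64(0.579), np.float64(0.042), np.float64(0.722)), (np.float64(0.578), np.float64(0.009), np.float64(0.725))]
173 [(np.float64(0.561), np.float64(0.119), np.float64(0.722)), (np.float64(0
[... 2299 characters left out ...]
0.704))]
side z 0.29 65 [-0.045  0.069] [0.077 0.093]
side z 0.32 112 [-0.048  0.068] [0.079 0.087]
side z 0.35 100 [-0.048  0.068] [0.081 0.089]
side z 0.38 448 [-0.076  0.042] [0.106 0.116]
side z 0.41 924 [-0.078  0.044] [0.109 0.118]
side z 0.44 187 [-0.025  0.045] [0.033 0.102]
side z 0.47 295 [-0.025  0.041] [0.052 0.115]
side z 0.5 385 [-0.027  0.038] [0.059 0.096]
side z 0.53 365 [-0.024  0.037] [0.056 0.08 ]
side z 0.56 381 [-0.024  0.038] [0.055 0.08 ]
side z 0.59 436 [-0.304  0.022] [0.056 0.078]
side z 0.62 2095 [-0.374  0.011] [0.053 0.056]
side z 0.65 2614 [-0.374  0.011] [0.068 0.141]
side z 0.68 4029 [-0.374  0.012] [0.067 0.16 ]
side z 0.71 1854 [-0.374  0.013] [0.051 0.147]
```

View pics/side2.png

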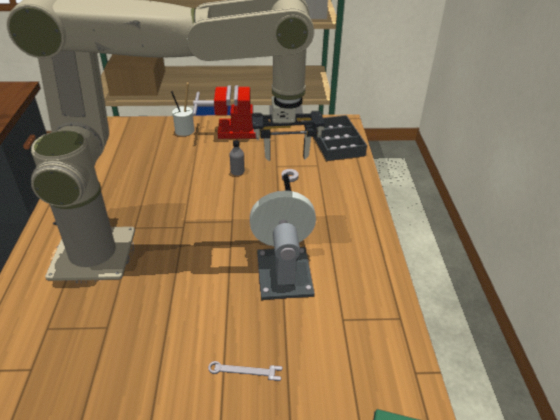

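Side view: the gripper hangs above the handle at (288,150), with the fingers on either side of it, and there is ample arm clearance. Descend and grip.

```bash
python3 -m inch '[{"x":2,"y":25,"z":2,"twist":0},{"x":0,"y":25,"z":0,"twist":0},{"x":0,"y":25,"z":0,"twist":0},{"x":0,"y":24,"z":0,"twist":0},{"x":0,"y":0,"z":0,"twist":0},{"x":0,"y":0,"z":0,"twist":0}]' 1 50 >/dev/null; python3 st.py
for k in 1 2 3 4; do python3 -m inch '[{"x":0,"y":0,"z":0,"twist":0},{"x":0,"y":0,"z":0,"twist":0}]' -1 20 >/dev/null; python3 st.py; done
```

```text
t 4.0 stand mm [18.4183 85.0676 74.3545] ang 0.243 r 76.6 F [0.1526 0.3873 0.6171] yaw 0.0575 tilt [-0.0002 -0.    ] open 0.0931
t 4.2 stand mm [19.7018 85.6312 75.8867] ang 0.254 r 78.4 F [0.0479 0.4411 0.5759] yaw 0.0586 tilt [ 0.0031 -0.0001] open 0.0813
t 4.4 stand mm [19.0774 85.9475 74.5147] ang 0.251 r 76.9 F [0.4362 0.6549 0.5431] yaw 0.059 tilt [ 0.0011 -0.    ] open 0.0656
t 4.6 stand mm [18.7452 85.9831 73.7715] ang 0.249 r 76.1 F [ 0.0433 -0.5822 -1.1919] yaw 0.0591 tilt [-0. -0.] open 0.0496
t 4.8 stand mm [18.7028 85.9518 73.649 ] ang 0.249 r 76.0 F [ 0.7558 -0.4605 -0.5325] yaw 0.0591 tilt [-0.0002 -0.    ] open 0.0336
```

```bash
for k in 1 2 3; do python3 -m inch '[{"x":0,"y":0,"z":0,"twist":0},{"x":0,"y":0,"z":0,"twist":0}]' -1 40 >/dev/null; python3 st.py; done
```

```text
t 5.0 stand mm [18.2924 85.9664 73.5759] ang 0.244 r 75.8 F [-11.0468   0.0501   0.3908] yaw 0.0591 tilt [-0.0012  0.    ] open 0.0177
t 5.2 stand mm [18.3159 85.9499 73.5306] ang 0.244 r 75.8 F [-3.2797 -0.7126  1.4052] yaw 0.059 tilt [-0.0011  0.    ] open 0.0172
t 5.4 stand mm [18.3274 85.9674 73.5193] ang 0.244 r 75.8 F [-4.6898  0.4305  0.9797] yaw 0.059 tilt [-0.0011  0.0001] open 0.0171
```

```bash
python3 - <<'E'
import numpy as np
a=np.radians(14+6*np.arange(61)); 
dx=75*np.diff(np.sin(a)); dy=-75*np.diff(np.cos(a))
for i in range(0,60,5): print(14+6*i,"->",[(round(float(x),1),round(float(y),1)) for x,y in zip(dx[i:i+5],dy[i:i+5])])
E
```

```text
14 -> [(7.5, 2.3), (7.2, 3.1), (6.9, 3.8), (6.4, 4.5), (5.9, 5.2)]
44 -> [(5.4, 5.7), (4.7, 6.3), (4.0, 6.7), (3.3, 7.1), (2.6, 7.4)]
74 -> [(1.8, 7.6), (1.0, 7.8), (0.1, 7.8), (-0.7, 7.8), (-1.5, 7.7)]
104 -> [(-2.3, 7.5), (-3.1, 7.2), (-3.8, 6.9), (-4.5, 6.4), (-5.2, 5.9)]
134 -> [(-5.7, 5.4), (-6.3, 4.7), (-6.7, 4.0), (-7.1, 3.3), (-7.4, 2.6)]
164 -> [(-7.6, 1.8), (-7.8, 1.0), (-7.8, 0.1), (-7.8, -0.7), (-7.7, -1.5)]
194 -> [(-7.5, -2.3), (-7.2, -3.1), (-6.9, -3.8), (-6.4, -4.5), (-5.9, -5.2)]
224 -> [(-5.4, -5.7), (-4.7, -6.3), (-4.0, -6.7), (-3.3, -7.1), (-2.6, -7.4)]
254 -> [(-1.8, -7.6), (-1.0, -7.8), (-0.1, -7.8), (0.7, -7.8), (1.5, -7.7)]
284 -> [(2.3, -7.5), (3.1, -7.2), (3.8, -6.9), (4.5, -6.4), (5.2, -5.9)]
314 -> [(5.7, -5.4), (6.3, -4.7), (6.7, -4.0), (7.1, -3.3), (7.4, -2.6)]
344 -> [(7.6, -1.8), (7.8, -1.0), (7.8, -0.1), (7.8, 0.7), (7.7, 1.5)]
```

```bash
cat > lg.py <<'E'
from st import *
s=robot.read_state(); M=R.from_rotvec(s["orientation"]).as_matrix()
g=s["tool_pos"]+.167*M[:,1]-C
x,y,z=g@ex*1000,g@ey*1000,g[2]*1000; F=s["force"]; fx,fz=F@ex,F[2]
a=np.arctan2(x,z); ft=-(fx*np.cos(a)-fz*np.sin(a)); fr=fx*np.sin(a)+fz*np.cos(a)
print(f"t{s['t']:.1f} x{x:.1f} y{y:.1f} z{z:.1f} ang{np.degrees(a)%360:.1f} r{np.hypot(x,z):.1f} drive{ft:.1f} rad{fr:.1f} fy{F@ey:.1f} yaw{np.arctan2(M[1,0],M[0,0]):.3f} open{s['opening']*1000:.1f}")
open("log.txt","a").write(f"{s['t']} {a} {ft} {fr} {x} {z}\n")
E
python3 -m inch '[{"x":7.5,"y":2.3,"z":0,"twist":0},{"x":7.2,"y":3.1,"z":0,"twist":0}]' - 50 >/dev/null; python3 lg.py
python3 -m inch '[{"x":6.9,"y":3.8,"z":0,"twist":0},{"x":6.4,"y":4.5,"z":0,"twist":0},{"x":5.9,"y":5.2,"z":0,"twist":0}]' >/dev/null; python3 lg.py
```

```text
t5.6 x32.7 y85.9 z68.2 ang25.6 r75.6 drive8.5 rad-2.4 fy0.3 yaw0.059 open17.0
t5.9 x51.8 y85.9 z54.6 ang43.5 r75.3 drive10.3 rad-4.4 fy-0.1 yaw0.059 open16.9
```

```bash

python3 -m inch '[{"x":5.4,"y":5.7,"z":0,"twist":0},{"x":4.7,"y":6.3,"z":0,"twist":0},{"x":4.0,"y":6.7,"z":0,"twist":0}]' >/dev/null; python3 lg.py
python3 -m inch '[{"x":3.3,"y":7.1,"z":0,"twist":0},{"x":2.6,"y":7.4,"z":0,"twist":0}]' >/dev/null; python3 lg.py
python3 -m inch '[{"x":1.8,"y":7.6,"z":0,"twist":0},{"x":1.0,"y":7.8,"z":0,"twist":0},{"x":0.1,"y":7.8,"z":0,"twist":0}]' >/dev/null; python3 lg.py
python3 -m inch '[{"x":-0.7,"y":7.8,"z":0,"twist":0},{"x":-1.5,"y":7.7,"z":0,"twist":0}]' >/dev/null; python3 lg.py
```

```text
t6.2 x65.7 y85.8 z35.9 ang61.3 r74.9 drive11.4 rad-8.0 fy-0.2 yaw0.059 open16.7
t6.4 x71.5 y85.9 z21.6 ang73.2 r74.7 drive11.3 rad-10.2 fy-0.0 yaw0.059 open16.7
t6.7 x74.4 y85.8 z-1.1 ang90.8 r74.4 drive12.8 rad-15.3 fy-1.0 yaw0.059 open16.9
t6.9 x72.5 y85.9 z-16.0 ang102.4 r74.3 drive12.3 rad-17.6 fy-0.3 yaw0.059 open16.9
```

Radial pull is growing inward at +x, so the true centre lies slightly toward −x. I shift the path by about −1.5 mm in x.

```bash

python3 -m inch '[{"x":-2.8,"y":7.5,"z":0,"twist":0},{"x":-3.6,"y":7.2,"z":0,"twist":0},{"x":-4.3,"y":6.9,"z":0,"twist":0}]' >/dev/null; python3 lg.py
python3 -m inch '[{"x":-4.5,"y":6.4,"z":0,"twist":0},{"x":-5.2,"y":5.9,"z":0,"twist":0}]' >/dev/null; python3 lg.py
python3 -m inch '[{"x":-5.7,"y":5.4,"z":0,"twist":0},{"x":-6.3,"y":4.7,"z":0,"twist":0},{"x":-6.7,"y":4.0,"z":0,"twist":0}]' >/dev/null; python3 lg.py
python3 -m inch '[{"x":-7.1,"y":3.3,"z":0,"twist":0},{"x":-7.4,"y":2.6,"z":0,"twist":0}]' >/dev/null; python3 lg.py
```

```text
t7.2 x64.7 y85.8 z-35.8 ang118.9 r74.0 drive11.2 rad-9.6 fy0.6 yaw0.059 open16.7
t7.4 x56.5 y85.9 z-47.5 ang130.0 r73.8 drive11.0 rad-5.9 fy0.7 yaw0.059 open16.9
t7.7 x39.1 y85.9 z-62.4 ang147.9 r73.6 drive9.3 rad8.8 fy0.6 yaw0.059 open16.7
t7.9 x23.3 y86.0 z-69.9 ang161.5 r73.7 drive8.3 rad9.8 fy1.1 yaw0.059 open16.4
```

```bash

python3 -m inch '[{"x":-7.6,"y":2.2,"z":0,"twist":0},{"x":-7.8,"y":1.3,"z":0,"twist":0},{"x":-7.8,"y":0.4,"z":0,"twist":0}]' >/dev/null; python3 lg.py
python3 -m inch '[{"x":-7.8,"y":-0.7,"z":0,"twist":0},{"x":-7.7,"y":-1.5,"z":0,"twist":0}]' >/dev/null; python3 lg.py
python3 -m inch '[{"x":-7.5,"y":-2.3,"z":0,"twist":0},{"x":-7.2,"y":-3.1,"z":0,"twist":0},{"x":-6.9,"y":-3.8,"z":0,"twist":0}]' >/dev/null; python3 lg.py
python3 -m inch '[{"x":-6.4,"y":-4.5,"z":0,"twist":0},{"x":-5.9,"y":-5.2,"z":0,"twist":0}]' >/dev/null; python3 lg.py
```

```text
t8.2 x-1.0 y86.0 z-74.0 ang180.8 r74.0 drive6.3 rad0.3 fy1.2 yaw0.059 open16.5
t8.4 x-17.3 y86.0 z-72.2 ang193.5 r74.2 drive5.6 rad1.1 fy0.1 yaw0.059 open16.8
t8.7 x-40.0 y86.1 z-63.0 ang212.4 r74.6 drive4.3 rad-1.2 fy0.8 yaw0.059 open16.8
t8.9 x-52.8 y86.1 z-53.0 ang224.9 r74.9 drive4.0 rad-3.3 fy1.9 yaw0.059 open16.3
```

```bash

python3 -m inch '[{"x":-5.4,"y":-5.7,"z":0,"twist":0},{"x":-4.7,"y":-6.3,"z":0,"twist":0},{"x":-4.0,"y":-6.7,"z":0,"twist":0}]' >/dev/null; python3 lg.py
python3 -m inch '[{"x":-3.3,"y":-7.1,"z":0,"twist":0},{"x":-2.6,"y":-7.4,"z":0,"twist":0}]' >/dev/null; python3 lg.py
python3 -m inch '[{"x":-1.8,"y":-7.6,"z":0,"twist":0},{"x":-1.0,"y":-7.8,"z":0,"twist":0},{"x":-0.1,"y":-7.8,"z":0,"twist":0}]' >/dev/null; python3 lg.py
python3 -m inch '[{"x":0.7,"y":-7.8,"z":0,"twist":0},{"x":1.5,"y":-7.7,"z":0,"twist":0}]' >/dev/null; python3 lg.py
```

```text
t9.2 x-67.1 y86.1 z-34.2 ang243.0 r75.3 drive3.0 rad-4.5 fy2.2 yaw0.059 open16.9
t9.4 x-72.9 y86.1 z-19.8 ang254.8 r75.6 drive3.0 rad-5.6 fy2.1 yaw0.059 open16.7
t9.7 x-75.8 y86.1 z3.3 ang272.5 r75.9 drive2.2 rad-6.8 fy2.2 yaw0.059 open16.9
t9.9 x-73.8 y86.1 z18.6 ang284.1 r76.1 drive2.6 rad-7.3 fy1.7 yaw0.059 open16.9
```

```bash

python3 -m inch '[{"x":2.3,"y":-7.5,"z":0,"twist":0},{"x":3.1,"y":-7.2,"z":0,"twist":0},{"x":3.8,"y":-6.9,"z":0,"twist":0}]' >/dev/null; python3 lg.py
python3 -m inch '[{"x":4.5,"y":-6.4,"z":0,"twist":0},{"x":5.2,"y":-5.9,"z":0,"twist":0}]' >/dev/null; python3 lg.py
python3 -m inch '[{"x":5.7,"y":-5.4,"z":0,"twist":0},{"x":6.3,"y":-4.7,"z":0,"twist":0},{"x":6.7,"y":-4.0,"z":0,"twist":0}]' >/dev/null; python3 lg.py
python3 -m inch '[{"x":7.1,"y":-3.3,"z":0,"twist":0},{"x":7.4,"y":-2.6,"z":0,"twist":0}]' >/dev/null; python3 lg.py
```

```text
t10.2 x-65.1 y86.1 z39.7 ang301.4 r76.2 drive2.9 rad-3.7 fy2.3 yaw0.059 open16.9
t10.4 x-55.6 y86.1 z52.1 ang313.2 r76.2 drive3.2 rad2.6 fy2.1 yaw0.059 open16.9
t10.7 x-36.6 y86.0 z66.8 ang331.3 r76.1 drive4.3 rad5.5 fy1.1 yaw0.059 open16.5
t10.9 x-21.9 y86.0 z72.9 ang343.3 r76.1 drive5.4 rad3.9 fy2.7 yaw0.059 open16.9
```

Continuing past a full turn, to about 44° beyond the top.

```bash

python3 -m inch '[{"x":7.6,"y":-1.8,"z":0,"twist":0},{"x":7.8,"y":-1.0,"z":0,"twist":0},{"x":7.8,"y":-0.1,"z":0,"twist":0}]' >/dev/null; python3 lg.py
python3 -m inch '[{"x":7.8,"y":0.7,"z":0,"twist":0},{"x":7.7,"y":1.5,"z":0,"twist":0}]' >/dev/null; python3 lg.py
python3 -m inch '[{"x":7.5,"y":2.3,"z":0,"twist":0},{"x":7.2,"y":3.1,"z":0,"twist":0}]' >/dev/null; python3 lg.py
python3 -m inch '[{"x":6.9,"y":3.8,"z":0,"twist":0},{"x":6.4,"y":4.5,"z":0,"twist":0},{"x":5.9,"y":5.2,"z":0,"twist":0}]' >/dev/null; python3 lg.py
cat > fit.py <<'E'
import numpy as np
d=np.loadtxt("log.txt"); n=len(d)
q=np.c_[2*d[:,4],2*d[:,5],np.ones(n)]; c,*_=np.linalg.lstsq(q,d[:,4]**2+d[:,5]**2,rcond=None); print("centre",c[:2],"r",np.sqrt(c[2]+c[0]**2+c[1]**2))
for off in (0,1):
    a=np.arctan2(d[:,4]-off*c[0],d[:,5]-off*c[1])
    # drive re-projected
    fr,ft,a0=d[:,3],d[:,2],d[:,1]
    fx=fr*np.sin(a0)-ft*np.cos(a0); fz=fr*np.cos(a0)+ft*np.sin(a0)
    ft=-(fx*np.cos(a)-fz*np.sin(a))
    for rf in (0,1):
        A=np.c_[np.ones(n),np.sin(a),np.cos(a)]
        if rf: A=np.c_[A,abs(fr)]
        s,*_=np.linalg.lstsq(A,ft,rcond=None); r=ft-A@s
        pk=np.degrees(np.arctan2(s[1],s[2])); print(off,rf,s,"rms",r.std(),"amp",np.hypot(s[1],s[2]),"peak",pk,"handle target",pk-90)
E
python3 fit.py
```

```text
t11.2 x1.6 y86.0 z75.9 ang1.2 r75.9 drive6.4 rad3.6 fy1.8 yaw0.059 open16.9
t11.4 x17.2 y85.9 z73.8 ang13.1 r75.8 drive7.9 rad3.1 fy2.8 yaw0.059 open16.8
t11.6 x32.0 y85.9 z68.5 ang25.0 r75.6 drive8.0 rad2.2 fy2.0 yaw0.059 open16.8
t11.9 x51.2 y85.9 z55.0 ang42.9 r75.2 drive10.1 rad-0.1 fy1.8 yaw0.059 open16.9
centre [-0.73656132  0.98204367] r 75.03678347710674
0 0 [ 6.94219879  4.82208676 -0.1864082 ] rms 0.41767630789977034 amp 4.8256884177201504 peak 92.2137900588385 handle target 2.213790058838498
0 1 [ 6.54212126  4.62690058 -0.10498307  0.07118598] rms 0.32319608406734207 amp 4.628091449365759 peak 91.29980201907061 handle target 1.2998020190706114
1 0 [ 6.90381095  4.7275301  -0.18470771] rms 0.4112406282822814 amp 4.7311370490960645 peak 92.23744572327159 handle target 2.237445723271591
1 1 [ 6.51757429  4.54069586 -0.1049206   0.06896768] rms 0.32105134936568214 amp 4.54190788009087 peak 91.3236821870323 handle target 1.3236821870323041
```

Full turn done (14° to 403°). The drive force fits a clean sine: mean 6.9 N, amplitude 4.7 N, peak at handle 92°. So the heavy side is opposite the handle, and the handle belongs at about 2°. I go on forward another lap, both as a cross-check and to finish there.

```bash

python3 -m inch '[{"x":5.4,"y":5.7,"z":0,"twist":0},{"x":4.7,"y":6.3,"z":0,"twist":0},{"x":4.0,"y":6.7,"z":0,"twist":0}]' >/dev/null; python3 lg.py
python3 -m inch '[{"x":3.3,"y":7.1,"z":0,"twist":0},{"x":2.6,"y":7.4,"z":0,"twist":0}]' >/dev/null; python3 lg.py
python3 -m inch '[{"x":1.8,"y":7.6,"z":0,"twist":0},{"x":1.0,"y":7.8,"z":0,"twist":0},{"x":0.1,"y":7.8,"z":0,"twist":0}]' >/dev/null; python3 lg.py
python3 -m inch '[{"x":-0.7,"y":7.8,"z":0,"twist":0},{"x":-1.5,"y":7.7,"z":0,"twist":0}]' >/dev/null; python3 lg.py
python3 -m inch '[{"x":-2.3,"y":7.5,"z":0,"twist":0},{"x":-3.1,"y":7.2,"z":0,"twist":0},{"x":-3.8,"y":6.9,"z":0,"twist":0}]' >/dev/null; python3 lg.py
python3 -m inch '[{"x":-4.5,"y":6.4,"z":0,"twist":0},{"x":-5.2,"y":5.9,"z":0,"twist":0}]' >/dev/null; python3 lg.py
python3 -m inch '[{"x":-5.7,"y":5.4,"z":0,"twist":0},{"x":-6.3,"y":4.7,"z":0,"twist":0},{"x":-6.7,"y":4.0,"z":0,"twist":0}]' >/dev/null; python3 lg.py
python3 -m inch '[{"x":-7.1,"y":3.3,"z":0,"twist":0},{"x":-7.4,"y":2.6,"z":0,"twist":0}]' >/dev/null; python3 lg.py
```

```text
t12.2 x65.4 y85.8 z36.5 ang60.8 r74.8 drive10.8 rad-3.4 fy1.7 yaw0.059 open16.8
t12.4 x71.3 y85.8 z22.1 ang72.8 r74.6 drive11.7 rad-5.4 fy1.7 yaw0.059 open16.6
t12.7 x74.3 y85.8 z-0.8 ang90.6 r74.3 drive12.6 rad-8.1 fy1.5 yaw0.059 open16.7
t12.9 x72.5 y85.8 z-15.9 ang102.3 r74.2 drive11.9 rad-10.3 fy2.3 yaw0.059 open17.0
t13.2 x64.3 y85.8 z-36.6 ang119.7 r74.0 drive11.1 rad-14.0 fy1.5 yaw0.059 open16.7
t13.4 x55.8 y85.9 z-48.4 ang130.9 r73.9 drive10.5 rad-9.0 fy1.8 yaw0.059 open16.7
t13.7 x38.5 y85.8 z-62.9 ang148.5 r73.7 drive9.6 rad2.6 fy2.0 yaw0.059 open16.8
t13.9 x23.3 y85.9 z-70.0 ang161.6 r73.7 drive8.7 rad4.0 fy3.0 yaw0.059 open17.0
```

```bash

python3 -m inch '[{"x":-7.6,"y":1.8,"z":0,"twist":0},{"x":-7.8,"y":1.0,"z":0,"twist":0},{"x":-7.8,"y":0.1,"z":0,"twist":0}]' >/dev/null; python3 lg.py
python3 -m inch '[{"x":-7.8,"y":-0.7,"z":0,"twist":0},{"x":-7.7,"y":-1.5,"z":0,"twist":0}]' >/dev/null; python3 lg.py
python3 -m inch '[{"x":-7.5,"y":-2.3,"z":0,"twist":0},{"x":-7.2,"y":-3.1,"z":0,"twist":0},{"x":-6.9,"y":-3.8,"z":0,"twist":0}]' >/dev/null; python3 lg.py
python3 -m inch '[{"x":-6.4,"y":-4.5,"z":0,"twist":0},{"x":-5.9,"y":-5.2,"z":0,"twist":0}]' >/dev/null; python3 lg.py
python3 -m inch '[{"x":-5.4,"y":-5.7,"z":0,"twist":0},{"x":-4.7,"y":-6.3,"z":0,"twist":0},{"x":-4.0,"y":-6.7,"z":0,"twist":0}]' >/dev/null; python3 lg.py
python3 -m inch '[{"x":-3.3,"y":-7.1,"z":0,"twist":0},{"x":-2.6,"y":-7.4,"z":0,"twist":0}]' >/dev/null; python3 lg.py
python3 -m inch '[{"x":-1.8,"y":-7.6,"z":0,"twist":0},{"x":-1.0,"y":-7.8,"z":0,"twist":0},{"x":-0.1,"y":-7.8,"z":0,"twist":0}]' >/dev/null; python3 lg.py
python3 -m inch '[{"x":0.7,"y":-7.8,"z":0,"twist":0},{"x":1.5,"y":-7.7,"z":0,"twist":0}]' >/dev/null; python3 lg.py
```

```text
t14.2 x-1.5 y86.0 z-74.0 ang181.1 r74.0 drive6.2 rad2.6 fy2.4 yaw0.059 open16.5
t14.4 x-17.6 y86.0 z-72.0 ang193.8 r74.2 drive6.7 rad1.9 fy2.0 yaw0.059 open16.5
t14.7 x-40.0 y86.0 z-63.0 ang212.4 r74.6 drive5.2 rad-1.5 fy4.1 yaw0.059 open16.7
t14.9 x-52.8 y86.1 z-53.1 ang224.8 r74.9 drive3.7 rad-2.1 fy2.6 yaw0.059 open16.7
t15.2 x-67.1 y86.1 z-34.2 ang243.0 r75.3 drive2.0 rad-3.4 fy3.7 yaw0.059 open16.6
t15.4 x-72.9 y86.1 z-19.7 ang254.9 r75.5 drive2.4 rad-4.2 fy3.3 yaw0.059 open16.6
t15.7 x-75.8 y86.1 z3.4 ang272.6 r75.9 drive2.4 rad-5.8 fy3.5 yaw0.059 open16.5
t15.9 x-73.7 y86.1 z18.7 ang284.2 r76.1 drive2.2 rad-6.8 fy3.8 yaw0.059 open16.6
```

```bash

python3 -m inch '[{"x":2.3,"y":-7.5,"z":0,"twist":0},{"x":3.1,"y":-7.2,"z":0,"twist":0},{"x":3.8,"y":-6.9,"z":0,"twist":0}]' >/dev/null; python3 lg.py
python3 -m inch '[{"x":4.5,"y":-6.4,"z":0,"twist":0},{"x":5.2,"y":-5.9,"z":0,"twist":0}]' >/dev/null; python3 lg.py
python3 -m inch '[{"x":5.7,"y":-5.4,"z":0,"twist":0},{"x":6.3,"y":-4.7,"z":0,"twist":0},{"x":6.7,"y":-4.0,"z":0,"twist":0}]' >/dev/null; python3 lg.py
python3 -m inch '[{"x":7.1,"y":-3.3,"z":0,"twist":0},{"x":7.4,"y":-2.6,"z":0,"twist":0}]' >/dev/null; python3 lg.py
python3 fit.py
```

```text
t16.2 x-65.0 y86.1 z39.8 ang301.5 r76.2 drive3.0 rad-3.4 fy3.1 yaw0.059 open16.7
t16.4 x-55.5 y86.1 z52.2 ang313.2 r76.2 drive3.6 rad4.0 fy3.0 yaw0.059 open16.8
t16.7 x-36.5 y86.0 z66.8 ang331.3 r76.2 drive5.1 rad5.3 fy2.8 yaw0.059 open16.4
t16.9 x-21.8 y86.0 z72.9 ang343.4 r76.1 drive4.2 rad4.0 fy3.2 yaw0.059 open16.8
centre [-0.73557886  0.98606234] r 75.03492617948805
0 0 [ 6.96415185  4.827701   -0.20070468] rms 0.4496334943127951 amp 4.831871204764965 peak 92.38061815330447 handle target 2.380618153304468
0 1 [ 6.69084192  4.7066371  -0.18602187  0.05048698] rms 0.4163271820994321 amp 4.710311764120495 peak 92.26334069082867 handle target 2.26334069082867
1 0 [ 6.92776805  4.74725435 -0.1984793 ] rms 0.4442709142643377 amp 4.751401678981379 peak 92.39410117244556 handle target 2.394101172445559
1 1 [ 6.6569984   4.62830058 -0.18343411  0.05013966] rms 0.4108220135832857 amp 4.63193418814092 peak 92.26962407448562 handle target 2.2696240744856198
```

Both laps agree: the handle target is about 2.3° past the top. Final short move and settle.

```bash

python3 -m inch '[{"x":7.6,"y":-1.8,"z":0,"twist":0},{"x":7.8,"y":-1.0,"z":0,"twist":0},{"x":7.8,"y":-0.1,"z":0,"twist":0},{"x":0,"y":0,"z":0,"twist":0},{"x":0,"y":0,"z":0,"twist":0},{"x":0,"y":0,"z":0,"twist":0},{"x":0,"y":0,"z":0,"twist":0},{"x":0,"y":0,"z":0,"twist":0}]' >/dev/null; python3 st.py
python3 -m inch '[{"x":0,"y":0,"z":0,"twist":0},{"x":0,"y":0,"z":0,"twist":0},{"x":0,"y":0,"z":0,"twist":0},{"x":0,"y":0,"z":0,"twist":0},{"x":0,"y":0,"z":0,"twist":0}]' >/dev/null; python3 st.py
python3 - <<'E'
from plant import imaging
import cv2
a=[imaging.read_camera(n)["color"][:,:,::-1] for n in("side","top")]
cv2.imwrite("pics/end.png",cv2.resize(cv2.hconcat([a[0][:,100:500].copy(),a[1][:,80:440].copy()]),(760,420)))
E
```

```text
t 17.7 stand mm [ 2.8483 85.9349 75.8898] ang 0.038 r 75.9 F [4.4949 3.7615 2.0395] yaw 0.059 tilt [ 0.0034 -0.    ] open 0.0165
t 18.2 stand mm [ 2.8413 85.9385 75.9022] ang 0.037 r 76.0 F [5.7659 3.1912 0.2874] yaw 0.0591 tilt [ 0.0034 -0.0001] open 0.0169
```

View pics/end.png

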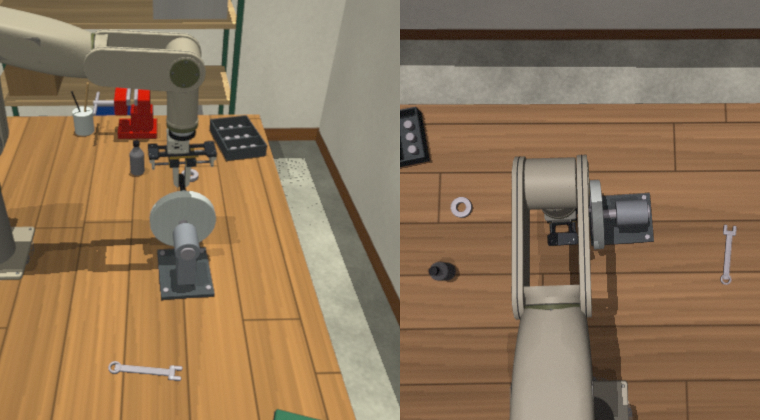

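The picture shows the handle still in the jaws at the top of the wheel (182,182). Ring (191,175), bottle (137,160) and wrench (145,370) have not moved. Handing in.

```bash
python3 -c "
from plant import robot; print(robot.close_job())"
```

```text
the job is handed in; nothing more can be done
None
```

I gripped the crank handle, turned the wheel almost two full turns in one direction (about 14° to 722°), and stopped with the heavy side pointing down. I handed the job in at about 18.3 s of the 53 s allowed.

- **Feeling the heavy side:** the driving force followed a clean sine, 6.9 N mean and about 4.8 N amplitude, with a residual of about 0.45 N. It peaked with the handle at about 92° on both turns, so the heavy side is opposite the handle, and the handle belongs at about 2.3° past the top.
- **End state:** the handle is at about 2.1°, so the heavy side points down within a few degrees. The pose held to 0.02 mm over the last 0.5 s, and the grip was still closed on the handle (opening 16.9 mm, 50 N). About 6 N remains on the handle, below the bearing's drag.
- **Bystanders:** the last pictures show the wrench, bottle and ring where they were.
- **What disagreed:**
  - My wheel centre was off by about 1 mm, which caused up to 18 N of radial force on the handle in the first turn. I shifted the path and it stayed under about 14 N afterwards.
  - The first two move commands were refused for missing fields, with no effect on the arm.

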